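# Clear the paper gauge and set its end cap a quarter turn off the stop

## Robot

A 6-joint arm with a two-finger parallel gripper is mounted at the origin on a cart in front of the work surface, level with it; the furniture and walls round the work are solid. World frame = base frame: x ahead of the robot, y to its left, z up, the work surface at z = 0. Lengths are in mm, angles in rad, forces in N, time in s.
With the tool pointing down it reaches from about 300 to 850 mm from the base axis. Payload 4.2 kg.
Tool frame: the origin (TCP) lies between the finger pads; the fingertips stand 11 mm ahead of it and the grasp point (between the pads) lies 8 mm behind it; z points along the fingers, y is the line along which they close (so a half turn about z gives the same grasp; the last joint's range is limited). The gripper opens to 91 mm and grips with 3 to 60 N. Pads are 32 mm wide; open, the fingers measure 118 mm over their backs; the gripper's body (76 mm by 178 mm) begins 60 mm behind the grasp point.
Start: joints at [-1.211, 0.32, 1.565, -0, 1.257, -0.02], TCP at [213.176, -534.039, 224.976] pointing down, gripper open.
Joint ranges: [-3.11, 3.11], [-0.84, 2.01], [0.21, 2.61], [-1.34, 4.49], [0.05, 2.63], [-2.56, 2.56]. Speed limits (rad/s): [2.57, 2.57, 3.14, 3.14, 3.14, 3.14].

## Interface

Orientations are given as a 3x3 rotation matrix whose columns are the frame's x, y, z axes.
In Python, from plant import manip gives the robot as it stands. The module is installed in compiled form; this text tells all that it offers.
- The arm moves only by the tool arm_command, never from a script. Its argument "steps" is a list of rows, each a list of 3 entries, a list of its own where there are three numbers: the shift along the tool's x, y, z in units of 50 mm (1.0 is 50 mm), then the turn, a rotation vector about the tool's x, y, z in rad, then the opening, from -1 (shut) to 1 (fully open). A call has 1 to 10 rows; each row shifts and turns the commanded pose from where the row before left it, along the tool's axes as they then stand; what a row does not reach is not made up. A row lasts 1/8 s, in which the tool goes at most 62.5 mm and 10.7 degrees, less where a joint would pass 70% of its speed; a pose out of reach is approached as far as the arm can. A call is refused whole if a number of a shift passes 1 or a number of a turn 0.188, either way. A call with a gripper value outside its range is refused whole. The fingers move at their own pace and stop on an object; "grip_force" is the grip in N (left out, the last holds). Time passes only in rows, so rows that do not move let the fingers close. It gives the time, the measured TCP pose, the force, the opening and the grip force at its end, in the units of the state.
- manip.get_obs(): the state, without advancing time (a new reading comes with each control period).
- manip.grab_frame(name): name is "scene" or "side" or "wrist"; returns the picture (420x560x3 uint8, blue, green, red); there is no depth.
- manip.get_calibration(name): a dict with "camera_matrix" (3x3 intrinsics, pixels), "rvec" (rotation vector, rad) and "tvec" (3), from world to camera coordinates, as OpenCV has them. Camera axes: x right, y down, z forward; pixel columns grow to the right and rows downward; lengths in mm; the calibration is good to about 2 mm. A picture is of the moment at which its call begins: read the wrist's pose just before it. get_calibration takes no time and is no camera call; for the wrist camera it gives the pose at the moment of the call.
- manip.sign_off(): hands the job in; it is judged then, once.
The state is a dict: "time_s": time; "joint_pos": joint angles; "joint_vel": joint speeds; "effort": joint torques, N m; "eef_pos": TCP position; "eef_rot": TCP orientation; "wrist_force": force on the tool from outside, world axes, zero at the start; "moment": the same for the moment, N m; "opening": finger opening in mm; "finger_force": force on a finger pad.
Only numpy, scipy, OpenCV 4.12 (cv2) and the standard library are available. Lean on these libraries where they do the work, as an engineer would, in place of code of your own. Each camera call takes 0.05 s, during which the arm holds its last target. There are 200 camera calls.

## Task

Set up the paper-thickness gauge: take the stylus out of its stand, press the recessed clear button of the gauge with the stylus tip and stand the stylus back fully in its stand. Then screw the gauge's knurled end cap down (clockwise from above) until it bottoms out, back it off a quarter turn and keep it gripped there: the program finishes while still holding the cap, so that it cannot creep. Leave the other things on the desk where they are and keep clear of the monitor.

Things in the scene. Friction and masses are not known exactly. Their poses are not given: they have to be found in the camera images.
- gauge: paper-thickness gauge, grey, fixed. Base 150 x 90 x 24 mm (x, y, z); on it a C-frame (column at x +43 to +73 mm; arm 36 mm wide, from the column forward to x -23 mm, its top at z 68 mm) carrying a vertical screw with the knurled end cap on top, at x = y = 0. Origin: centre of the underside, z up; the front, with button and dark display, is -x. Stands left or right, turned up to 0.5 rad
- button_mouth (a point): centre of the mouth of the button recess in the top of the gauge's base (x -50, y +22, z +24 mm in the gauge's frame). The recess is a round hole of 14 mm diameter; the black button in it is 11 mm in diameter, and its face lies 5 mm below the mouth
- clear_button (a joint): travel of the clear button in m: 0 up, 0.003 fully down. Sprung: starts to move at about 1.2 N, fully down at about 3.6 N, comes back up by itself. It counts as pressed beyond 0.002
- cap_top (a point): centre of the top face of the knurled steel end cap, a cylinder 36 mm in diameter, 32 mm high, axis vertical; a dark index line on top runs from the centre to the rim (point's -x). Bottomed, this point is 104 mm above the desk and the cap's underside 4 mm above the frame's arm, on a 26 mm wide shoulder. The point turns and rises with the cap
- cap (a joint): angle of the end cap on its screw in rad: 0 = bottomed out against a hard stop, grows as it is unscrewed (counter-clockwise from above); the cap rises 6 mm per turn (0.955 mm per rad). It starts between 1.2 and 2.4. Turning it takes about 0.07 N m, and it stays where it is left
- stand: grey stylus stand, block 60 x 60 x 50 mm, it does not move, origin at the centre of its underside, z up. Upright round hole of 12 mm diameter in the middle of its top, chamfered mouth, 45 mm deep
- stand_floor (a point): centre of the floor of the stand's hole, 5 mm above the desk; the stylus tip rests here
- stylus: aluminium stylus, 125 mm long, about 40 g, standing upright tip down in the stand. Origin: the centre of its flat tip; z runs up along it. Tip 6 mm in diameter up to z 15 mm, then a cone to the 10 mm shaft at z 30 mm, shaft up to z 68 mm, round handle of 16 mm diameter from z 74 to 125 mm (grip it here)
- tape_roll: roll of tape, 49 mm in diameter, 19 mm high, lying on the desk; a bystander. Origin: centre of its underside
- eraser: eraser, 20 x 42 x 13 mm, a bystander. Origin: centre of its underside
- glue_stick: glue stick, 24 mm in diameter, 88 mm tall, standing; a bystander. Origin: centre of its underside
- screen_corner (a point): lower right front corner of the computer monitor's screen, an obstacle, always at this place between the two work areas: an upright slab from 107 to 473 mm above the desk, whose front face runs from here to the left and away for 785 mm, in the world direction x +0.53, y +0.85 (30 mm thick). Keep arm and gripper on the robot's side of it; between left and right pass close to the robot
Mind the look-alikes: they are no part of the job. Several things look just like the stand: the one meant starts farthest from the robot's base.

How it is judged:
By the outcome, as a careful person would: the job done as asked, in the order asked, and still so for the second after the job is handed in, while the arm keeps its last pose, push and grip.
It also fails if it takes over 72 s, if anything falls off the work surface, if the arm or the gripper's body presses on something with over 40 N, if the wrist force passes 120 N, or if a joint passes its speed limit or range.

## Working session

There is one attempt and no reset: what is moved stays moved. The work goes in short steps, Python scripts to look and compute and a tool call to move; the robot and the scene stay as the last step left them, time stands still between calls to the robot, and variables do not carry over. Pictures are saved under pics/ and viewed, at most 11 in all, crops included, and the job is handed in when it is done.

Besides the shell and the picture viewer there is one more tool, called in YAML: its name, and indented under it one key for each argument. arm_command: Moves the arm, as the interface text tells. Its arguments: {"type":"object","properties":{"steps":{"type":"array","items":{"type":"array"}},"grip_force":{"type":"number"}},"required":["steps"]}

```bash
mkdir -p pics; cat > h.py <<'E'
import numpy as np, cv2
from plant import manip
def cal(n):
    c=manip.get_calibration(n); K=np.array(c['camera_matrix'],float); R=cv2.Rodrigues(np.array(c['rvec'],float))[0]; t=np.array(c['tvec'],float).ravel()
    return K,R,t
def ray(c,uv):
    K,R,t=c; d=R.T@np.linalg.solve(K,[uv[0],uv[1],1]); return -R.T@t,d/np.linalg.norm(d)
def plane(c,uv,z):
    o,d=ray(c,uv); return o+d*(z-o[2])/d[2]
def proj(c,p):
    K,R,t=c; q=K@(R@np.array(p,float)+t); return q[:2]/q[2]
def cross(rays):
    A=np.zeros((3,3));b=np.zeros(3)
    for o,d in rays:
        P=np.eye(3)-np.outer(d,d);A+=P;b+=P@o
    p=np.linalg.solve(A,b); return p,[np.linalg.norm((np.eye(3)-np.outer(d,d))@(p-o)) for o,d in rays]
E
python3 - <<'E'
from h import *
ims=[]
for n in ['scene','side']:
    im=manip.grab_frame(n); cv2.imwrite(f'pics/{n}0.png',im); c=cal(n); print(n,-c[1].T@c[2],c[0][0,0],c[1][2])
c=cal('wrist');cv2.imwrite('pics/wrist0.png',manip.grab_frame('wrist')); print(-c[1].T@c[2],c[1][2])
o=manip.get_obs();print(o)
E
```

```text
scene [-247.84390862  406.44516306  531.42444528] 464.29743141640336 [ 0.74232089 -0.53191184 -0.40746718]
side [  498.7659215  -1143.18401149   476.73871823] 484.0472622395258 [ 0.02375711  0.93274302 -0.35975832]
[ 285.79745503 -504.14973654  383.796199  ] [-0.25769214 -0.10149383 -0.96088176]
{'time_s': 0.15, 'joint_pos': array([-1.21102066e+00,  3.20166916e-01,  1.56538555e+00, -1.69146362e-06,
        1.25740519e+00, -2.00056531e-02]), 'joint_vel': array([ 0.00041864, -0.00271185, -0.00341573,  0.00132434,  0.00037323,
        0.00057509]), 'effort': array([-5.93349455e-05, -4.12774479e+01, -2.32155132e+01,  7.28174346e-02,
        4.33569099e-02, -8.48718514e-05]), 'eef_pos': array([ 213.03230732, -533.69121914,  224.30599276]), 'eef_rot': array([[ 9.28745537e-01,  3.70717540e-01, -4.82071840e-04],
       [ 3.70717852e-01, -9.28744660e-01,  1.27703531e-03],
       [ 2.56977405e-05, -1.36475348e-03, -9.99999068e-01]]), 'wrist_force': array([ 0.19702458,  0.17715882, -0.38705316]), 'moment': array([-0.03387995, -0.02053961, -0.00759809]), 'finger_force': 0.0, 'opening': 91.40299898397589}
```

View pics/scene0.png

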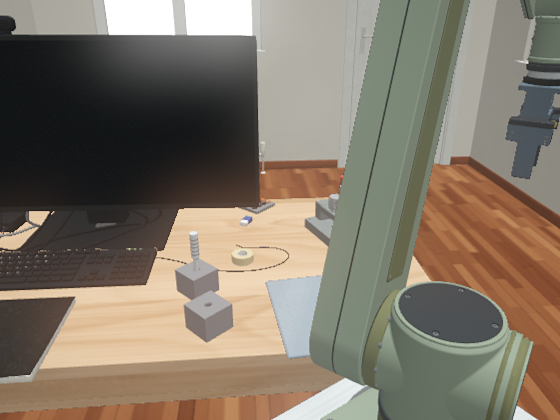

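View pics/side0.png

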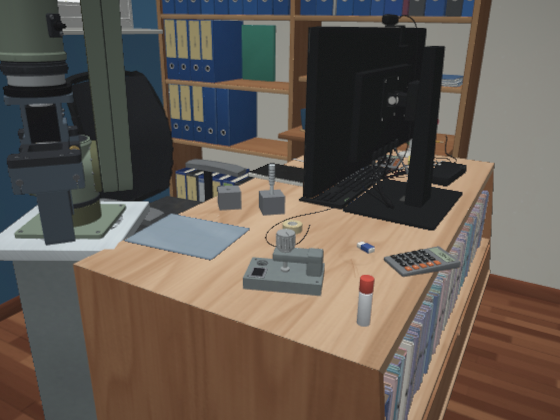

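The scene picture shows the stylus in a stand (stylus top at about (194,233)), with an empty look-alike at (208,315). The gauge is partly hidden behind the arm. The side picture shows the gauge at (285,270) with its cap at (286,238), the button at about (258,271), the stylus top at (272,167) and the glue stick at (365,300).

```bash
python3 - <<'E'
from h import *
a=cv2.imread('pics/scene0.png');b=cv2.imread('pics/side0.png')
S=cal('scene');D=cal('side')
print('stylus top',cross([ray(S,(194,233)),ray(D,(272,167))]))
for n,uv,z in [('capside',(286,233),106),('button',(258,271),19)]: print(n,plane(D,uv,z))
print('decoy hole',cross([ray(S,(209,304)),ray(D,(229,188))]), 'stand',plane(S,(197,265),50),plane(D,(272,193),50))
x=cv2.resize(b[140:300,200:400],None,fx=4,fy=4,interpolation=cv2.INTER_CUBIC)[:600]
w=cv2.imread('pics/wrist0.png')
x=cv2.resize(b[155:300,205:340],None,fx=4,fy=4,interpolation=cv2.INTER_CUBIC)
y=cv2.resize(a[220:340,160:225],None,fx=4,fy=4,interpolation=cv2.INTER_CUBIC); y=cv2.copyMakeBorder(y,0,100,0,0,0)
cv2.imwrite('pics/crop0.png',np.hstack([x,y]))
E
```

```text
stylus top (array([499.46559322,  85.97149664, 125.64390711]), [np.float64(1.6921621794192496), np.float64(1.6921621794191735)])
capside [ 526.27154568 -302.09501525  106.        ]
button [ 472.71490753 -292.01615203   19.        ]
decoy hole (array([379.35647648, 122.54308773,  50.76646978]), [np.float64(2.2407482001690213), np.float64(2.2407482001691066)]) stand [509.51842392  81.74508401  50.        ] [499.16552634  91.29908961  50.        ]
```

View pics/crop0.png

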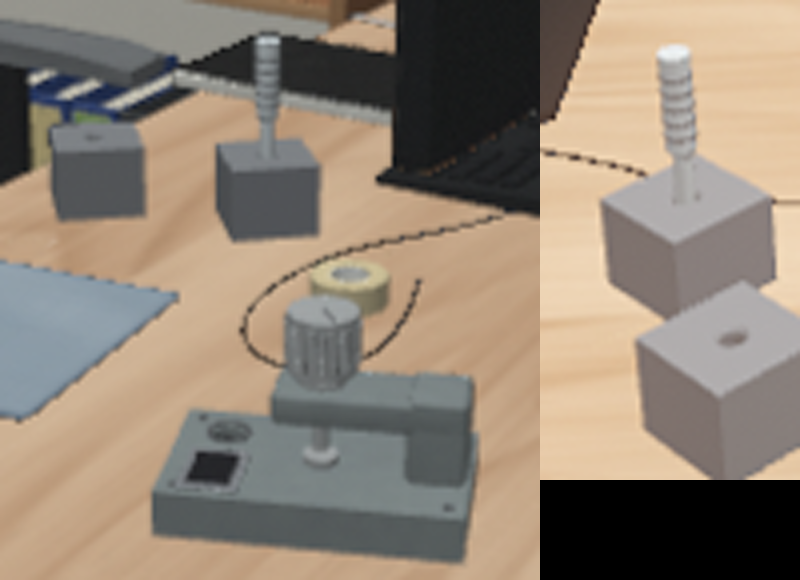

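The crop shows the recess at side pixel (262,263), cap top centre at (286,232), and its index line running toward lower right. The stylus stand is the farthest one. I'll locate the monitor corner before moving.

```bash
python3 - <<'E'
from h import *
S=cal('scene');D=cal('side')
print(cross([ray(S,(259,208)),ray(D,(308,194))]), plane(S,(259,208),107),plane(D,(308,194),107))
print('recess',plane(D,(262.5,263),24),'glue',plane(D,(365,318),0),'stand dists',np.hypot(499,88),np.hypot(379,122))
E
```

```text
(array([ 577.03894906, -105.27608809,  110.14936117]), [np.float64(7.110269097733023), np.float64(7.110269097733098)]) [ 568.2373316  -103.90828854  107.        ] [583.02167196 -78.25463439 107.        ]
recess [ 481.09187598 -267.29447938   24.        ] glue [ 663.0872373  -426.13976061    0.        ] stand dists 506.7001085454788 398.1519810323691
```

arm_command:
  steps:
    - [[0.9,-0.28,0],[0,0,0],1]
    - [[0.9,-0.28,0],[0,0,0],1]
    - [[0.9,-0.28,0],[0,0,0],1]
    - [[0.9,-0.28,0],[0,0,0],1]
    - [[0.9,-0.28,0],[0,0,0],1]
    - [[0.9,-0.28,0],[0,0,0],1]
    - [[0.9,-0.28,0],[0,0,0],1]
    - [[0.9,-0.28,0],[0,0,0],1]
    - [[0,0,0],[0,0,0],1]

```text
time_s: 1.27
eef_pos: [507.9, -294.5, 224.3]
eef_rot: [[0.927, 0.375, -0.0], [0.375, -0.927, 0.001], [0.0, -0.001, -1.0]]
wrist_force: [-1.0, -0.1, -0.2]
opening: 91.3
finger_force: 0.0
```

```bash
python3 - <<'E'
from h import *
import pickle
fr={}
o=manip.get_obs();c=cal('wrist');im=manip.grab_frame('wrist');cv2.imwrite('pics/w1.png',im)
S=cal('scene');i2=manip.grab_frame('scene');cv2.imwrite('pics/scene1.png',i2)
pickle.dump((o,c),open('w1.pkl','wb'));print(o['eef_pos'],o['joint_pos'],-c[1].T@c[2])
E
```

```text
[ 507.89111531 -294.45180764  224.32322515] [-5.45321406e-01  3.39358077e-01  1.53670602e+00  6.29036257e-04
  1.26611174e+00  6.41304457e-01] [ 580.48356323 -264.58236927  383.94273454]
```

View pics/w1.png

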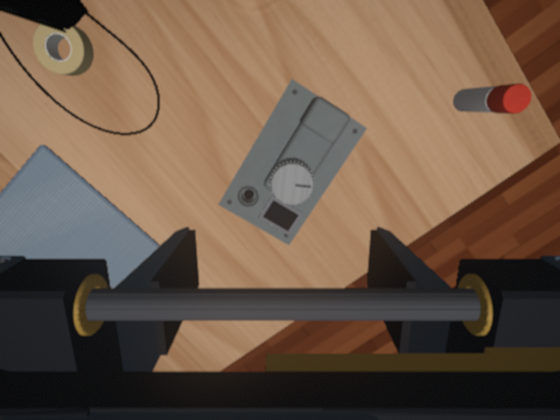

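The wrist view shows the whole gauge: cap top centre at about (291,184) with its index line pointing right, recess at (248,196), display at (281,216), glue stick at upper right, tape at upper left. I'll take a second wrist view on the way to the stylus for triangulation.

arm_command:
  steps:
    - [[-0.4,-0.8,0],[0,0,0],1]
    - [[-0.4,-0.8,0],[0,0,0],1]
    - [[-0.4,-0.8,0],[0,0,0],1]
    - [[0,0,0],[0,0,0],1]

```text
time_s: 1.88
eef_pos: [402.5, -206.5, 225.1]
eef_rot: [[0.929, 0.37, -0.001], [0.37, -0.929, 0.0], [-0.001, -0.001, -1.0]]
wrist_force: [0.7, -0.5, 0.5]
opening: 91.2
finger_force: 0.0
```

```bash
cat > meas.py <<'E'
from h import *
def recess(im,g,r=22):
    # black button: darkest compact blob near guess
    u,v=map(int,g); q=cv2.cvtColor(im,6)[v-r:v+r,u-r:u+r]
    _,m=cv2.threshold(q,0,255,cv2.THRESH_BINARY_INV|cv2.THRESH_OTSU)
    return m
def circ(im,g,rr,w=40):
    u,v=int(g[0]),int(g[1]); q=cv2.cvtColor(im[v-w:v+w,u-w:u+w],6); s=4
    q=cv2.GaussianBlur(cv2.resize(q,None,fx=s,fy=s,interpolation=cv2.INTER_CUBIC),(9,9),0)
    C=cv2.HoughCircles(q,cv2.HOUGH_GRADIENT,1,20,param1=100,param2=12,minRadius=int(rr[0]*s),maxRadius=int(rr[1]*s))
    return [] if C is None else [((x+.5)/s-.5+u-w,(y+.5)/s-.5+v-w,r/s) for x,y,r in C[0][:4]]
E
python3 - <<'E'
from meas import *
import pickle
o1,c1=pickle.load(open('w1.pkl','rb'));i1=cv2.imread('pics/w1.png')
o=manip.get_obs();c2=cal('wrist');i2=manip.grab_frame('wrist');cv2.imwrite('pics/w2.png',i2);pickle.dump((o,c2),open('w2.pkl','wb'))
print(o['eef_pos'],c1[0][0,0])
P=plane(c1,(291,184),106);Q=plane(c1,(248,196),24)
print(P,Q)
for nm,p,rr in [('cap',P,(18,26)),('rec',Q,(7,12))]:
    for c,i in ((c1,i1),(c2,i2)):
        g=proj(c,p); print(nm,g,np.round(circ(i,g,rr),1).tolist())
x=np.hstack([cv2.resize(i[int(g[1])-60:int(g[1])+60,int(g[0])-65:int(g[0])+65],None,fx=3,fy=3,interpolation=cv2.INTER_CUBIC) for i,g in ((i1,proj(c1,P)),(i2,proj(c2,P)))])
print(proj(c1,P),proj(c2,P)); cv2.imwrite('pics/crop1.png',x)
E
```

```text
[ 402.51585399 -206.4837012   225.14858823] 347.7350113725041
[ 525.45429646 -294.13872013  106.        ] [ 479.86780727 -265.22566765   24.        ]
cap [291. 184.] []
cap [448.75357868 100.23333245] []
rec [248. 196.] []
rec [364.79454986 133.6464754 ] []
[291. 184.] [448.75357868 100.23333245]
```

View pics/crop1.png

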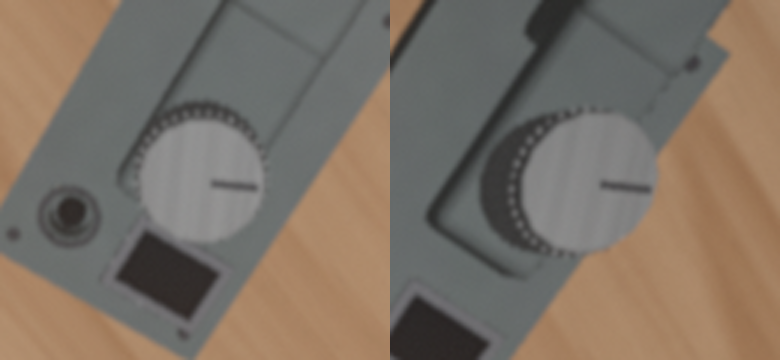

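The crops show the bright cap top at (202,181) and (590,181), with the index line pointing right, and the recess ring at (69,216) in the left crop. I'll fit the cap top by threshold.

```bash
cat >> meas.py <<'E'
def cap_ell(im,g,w=40,th=125):
    u,v=int(g[0]),int(g[1]); q=im[v-w:v+w,u-w:u+w]; h=cv2.cvtColor(q,cv2.COLOR_BGR2HSV)
    m=((h[...,1]<40)&(h[...,2]>th)).astype(np.uint8)
    m=cv2.morphologyEx(m,cv2.MORPH_CLOSE,np.ones((7,7)));m=cv2.morphologyEx(m,cv2.MORPH_OPEN,np.ones((9,9)))
    cs=cv2.findContours(m,0,1)[0]
    if not cs: return None
    c=max(cs,key=cv2.contourArea); e=cv2.fitEllipse(cv2.convexHull(c)); return (e[0][0]+u-w,e[0][1]+v-w),e[1]
E
python3 - <<'E'
from meas import *
import pickle
o1,c1=pickle.load(open('w1.pkl','rb'));i1=cv2.imread('pics/w1.png')
o2,c2=pickle.load(open('w2.pkl','rb'));i2=cv2.imread('pics/w2.png')
for th in (110,125,140): 
    a=cap_ell(i1,(293,184),th=th);b=cap_ell(i2,(450,100),th=th)
    print(a,b); 
    if a and b: print(cross([ray(c1,a[0]),ray(c2,b[0])]))
h=cv2.cvtColor(i1,cv2.COLOR_BGR2HSV); print(h[190,285],h[160,310],h[100,300],h[300,60])
# gauge base outline at z=24 in view1
b,g,r=[i1[...,k].astype(int) for k in range(3)]
m=((r-b<12)).astype(np.uint8); m[225:]*=1
m2=np.zeros_like(m); m2[70:250,205:380]=m[70:250,205:380]
m2=cv2.morphologyEx(m2,cv2.MORPH_OPEN,np.ones((5,5)))
c=max(cv2.findContours(m2,0,1)[0],key=cv2.contourArea); R=cv2.minAreaRect(c); bx=cv2.boxPoints(R); print(R)
W=[plane(c1,p,24) for p in bx]; print(np.round(W,1))
for k in range(4): e=W[(k+1)%4]-W[k]; print(np.linalg.norm(e),np.arctan2(e[1],e[0]))
print(np.mean(W,0), 'rec',plane(c1,(249,196),24))
S=cal('side');sd=cv2.imread('pics/side0.png'); print('capside',cap_ell(sd,(286,232),w=20,th=110))
E
```

```text
((289.78258514404297, 183.31520462036133), (72.81651306152344, 107.39663696289062)) ((449.5099296569824, 100.05498886108398), (41.68008804321289, 49.786476135253906))
(array([ 525.69586859, -293.18490231,  108.29975949]), [np.float64(0.5486493959314871), np.float64(0.5486493959316082)])
((291.84901428222656, 184.22314834594727), (40.10184097290039, 41.14460372924805)) ((449.38646697998047, 100.65512084960938), (41.378662109375, 46.7322883605957))
(array([ 525.44678402, -294.91179405,  105.57038116]), [np.float64(0.014978644723089065), np.float64(0.014978644722896166)])
((292.140567779541, 184.09722518920898), (37.43896484375, 38.156089782714844)) None
[  0   2 145] [ 84  11 112] [ 70   7 109] [114  32  40]
((292.2646789550781, 164.05880737304688), (87.63577270507812, 143.5443115234375), 30.963754653930664)
[[ 460.3 -237.8   24. ]
 [ 605.5 -263.9   24. ]
 [ 594.2 -350.6   24. ]
 [ 442.3 -332.7   24. ]]
147.45850862680254 -0.17778929947447228
87.48066356538074 -1.7001647988758282
152.98628961629197 3.024295806155332
96.63232099928128 1.382516337799534
[ 525.56205212 -296.26784903   24.        ] rec [ 480.26824283 -266.21706535   24.        ]
capside ((284.41885566711426, 244.90188217163086), (19.699615478515625, 38.17932891845703))
```

arm_command:
  steps:
    - [[0.4,-0.9,0],[0,0,0],1]
    - [[0.4,-0.9,0],[0,0,0],1]
    - [[0.4,-0.9,0],[0,0,0],1]
    - [[0.4,-0.9,0],[0,0,0],1]
    - [[0.4,-0.9,0],[0,0,0],1]
    - [[0,0,0],[0,0,0],1]

```text
time_s: 2.68
eef_pos: [416.5, 40.4, 225.1]
eef_rot: [[0.927, 0.374, 0.001], [0.374, -0.927, 0.0], [0.001, 0.0, -1.0]]
wrist_force: [-0.6, -1.4, -0.3]
opening: 91.3
finger_force: 0.0
```

```bash
python3 - <<'E'
from h import *
import pickle
o=manip.get_obs();c=cal('wrist');im=manip.grab_frame('wrist');cv2.imwrite('pics/w3.png',im)
pickle.dump((o,c),open('w3.pkl','wb'));print(o['eef_pos'],o['joint_pos'],proj(c,(499.5,87,130)),proj(c,(499.5,87,50)))
E
```

```text
[416.51053188  40.39987057 225.06832492] [6.91027346e-02 7.00244892e-02 1.88830925e+00 1.47559017e-04
 1.18219211e+00 1.25612934e+00] [265.76155007  81.12274934] [269.78137055  86.97568565]
```

View pics/w3.png

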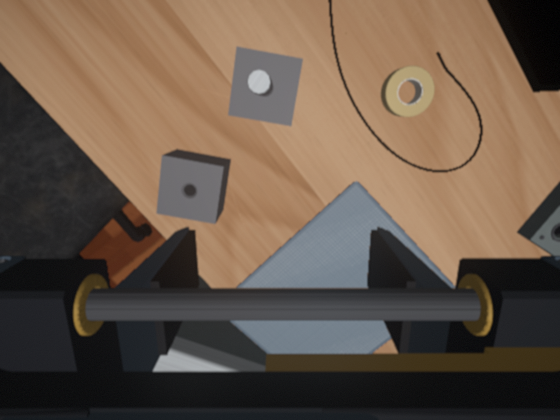

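The wrist view shows the stylus top at (259,82) on the grey stand centred near (266,86), the empty decoy at (194,187), and the tape at (409,91). I'll take a second view from closer in.

arm_command:
  steps:
    - [[0.6,0,0],[0,0,0],1]
    - [[0.6,0,0],[0,0,0],1]
    - [[0,0,0],[0,0,0],1]

```text
time_s: 3.1
eef_pos: [473.1, 59.5, 224.6]
eef_rot: [[0.929, 0.369, 0.0], [0.369, -0.929, -0.001], [0.0, 0.001, -1.0]]
wrist_force: [-0.4, -0.6, -0.0]
opening: 91.0
finger_force: 0.0
```

```bash
cat >> meas.py <<'E'
def bright(im,g,w=30,th=None):
    u,v=int(g[0]),int(g[1]); v0=max(v-w,0);u0=max(u-w,0); q=im[v0:v+w,u0:u+w]; h=cv2.cvtColor(q,cv2.COLOR_BGR2HSV)
    m=((h[...,1]<45)&(h[...,2]>(th or 140))).astype(np.uint8)
    c=max(cv2.findContours(m,0,1)[0],key=cv2.contourArea); (x,y),r=cv2.minEnclosingCircle(c); M=cv2.moments(c)
    return (M['m10']/M['m00']+u0,M['m01']/M['m00']+v0),r
def darksq(im,g,w=65):
    u,v=int(g[0]),int(g[1]); v0=max(v-w,0);u0=max(u-w,0); q=im[v0:v+w,u0:u+w].astype(int)
    m=((q[...,2]-q[...,0]<25)).astype(np.uint8); m=cv2.morphologyEx(m,cv2.MORPH_OPEN,np.ones((7,7)))
    cs=[c for c in cv2.findContours(m,0,1)[0] if cv2.pointPolygonTest(c,(u-u0,v-v0),False)>=0]
    c=cs[0]; R=cv2.minAreaRect(c); return (R[0][0]+u0,R[0][1]+v0),R[1]
E
python3 - <<'E'
from meas import *
import pickle
o1,c1=pickle.load(open('w3.pkl','rb'));i1=cv2.imread('pics/w3.png')
o=manip.get_obs();c2=cal('wrist');i2=manip.grab_frame('wrist');cv2.imwrite('pics/w4.png',i2)
print(o['eef_pos'])
p=plane(c1,(259,82),130);g=proj(c2,p);a=bright(i1,(259,82));b=bright(i2,g)
print(p,a,g,b,cross([ray(c1,a[0]),ray(c2,b[0])]),plane(c1,a[0],130),plane(c2,b[0],130))
for c,i in ((c1,i1),(c2,i2)):
    s=darksq(i,proj(c,(p[0],p[1],50))); print(s,plane(c,s[0],50))
E
```

```text
[473.05856897  59.54185562 224.58933584]
[497.21587374  91.12985936 130.        ] ((258.48737373737373, 81.16077441077441), 12.04442024230957) [255.48851544 167.57417818] ((254.901312335958, 166.91076115485563), 10.55388069152832) (array([497.57593149,  91.66817518, 130.23840721]), [np.float64(0.035789246497013975), np.float64(0.03578924649702205)]) [497.59516099  91.65398807 130.        ] [497.51905744  91.70443676 130.        ]
((263.5146789550781, 85.91559600830078), (66.86589813232422, 68.3651351928711)) [498.21514785  92.63203175  50.        ]
((260.85135650634766, 150.8918914794922), (63.12921142578125, 63.622406005859375)) [498.94146539  92.5804087   50.        ]
```

arm_command:
  steps:
    - [[0.7,-0.42,0],[0,0,0],1]
    - [[0,0,0.6],[0,0,0],1]
    - [[0,0,0.6],[0,0,0],0.2]
    - [[0,0,0.6],[0,0,0],-0.1]
    - [[0,0,0.6],[0,0,0],-0.3]
    - [[0,0,0],[0,0,0],-0.4]
  grip_force: 25

```text
time_s: 3.9
eef_pos: [493.4, 91.8, 103.3]
eef_rot: [[0.929, 0.369, -0.006], [0.369, -0.929, -0.001], [-0.006, -0.001, -1.0]]
wrist_force: [0.2, 0.7, 0.2]
opening: 54.3
finger_force: 0.0
```

```bash
python3 - <<'E'
from h import *
o=manip.get_obs();print({k:np.round(o[k],3) for k in ('time_s','eef_pos','wrist_force','moment','opening','finger_force','joint_pos')})
E
```

```text
{'time_s': np.float64(3.9), 'eef_pos': array([493.395,  91.808, 103.296]), 'wrist_force': array([0.154, 0.724, 0.236]), 'moment': array([-0.017,  0.008, -0.027]), 'opening': np.float64(54.349), 'finger_force': np.float64(0.0), 'joint_pos': array([ 1.610e-01,  3.230e-01,  1.901e+00, -1.000e-03,  9.230e-01,
        1.354e+00])}
```

arm_command:
  steps:
    - [[0,0,0],[0,0,0],-0.4]

```text
time_s: 4.03
eef_pos: [496.2, 92.8, 106.0]
eef_rot: [[0.929, 0.37, 0.002], [0.37, -0.929, -0.0], [0.002, 0.001, -1.0]]
wrist_force: [0.4, -0.3, 0.7]
opening: 43.7
finger_force: 0.0
```

arm_command:
  steps:
    - [[0.02,0.02,0],[0,0,0],-0.6]
    - [[0,0,0],[0,0,0],-0.75]
    - [[0,0,0],[0,0,0],-1]
    - [[0,0,0],[0,0,0],-1]
    - [[0,0,0],[0,0,0],-1]
    - [[0,0,0],[0,0,0],-1]

```text
time_s: 4.78
eef_pos: [497.4, 92.8, 105.4]
eef_rot: [[0.929, 0.371, 0.001], [0.371, -0.929, -0.0], [0.001, 0.001, -1.0]]
wrist_force: [0.1, -1.9, 4.6]
opening: 14.6
finger_force: 25.0
```

arm_command:
  steps:
    - [[0,0,-0.3],[0,0,0],-1]
    - [[0,0,-0.6],[0,0,0],-1]
    - [[0,0,-0.6],[0,0,0],-1]
    - [[-0.75,0.69,0],[0,0,0],-1]
    - [[-0.75,0.69,0],[0,0,0],-1]
    - [[-0.75,0.69,0],[0,0,0],-1]
    - [[-0.75,0.69,0],[0,0,0],-1]
    - [[0,0,0],[0,0,0],-1]

```text
time_s: 5.78
eef_pos: [407.1, -92.5, 180.4]
eef_rot: [[0.931, 0.366, -0.001], [0.366, -0.931, 0.001], [-0.001, -0.001, -1.0]]
wrist_force: [0.0, -0.3, -1.0]
opening: 14.7
finger_force: 25.0
```

arm_command:
  steps:
    - [[0,0.8,0],[0,0,0],-1]
    - [[0,0.8,0],[0,0,0],-1]
    - [[0,0.8,0],[0,0,0],-1]
    - [[0,0.8,0],[0,0,0],-1]
    - [[0,0,0],[0,0,0],-1]
    - [[0,0,0],[0,0,0],-1]

```text
time_s: 6.52
eef_pos: [468.1, -238.2, 179.7]
eef_rot: [[0.929, 0.371, -0.001], [0.371, -0.929, 0.002], [-0.0, -0.002, -1.0]]
wrist_force: [0.5, -0.5, -1.3]
opening: 14.5
finger_force: 25.0
```

```bash
python3 - <<'E'
from h import *
import pickle
o=manip.get_obs();c=cal('wrist');im=manip.grab_frame('wrist');cv2.imwrite('pics/w5.png',im)
s=manip.grab_frame('side');cv2.imwrite('pics/s5.png',s);sc=manip.grab_frame('scene');cv2.imwrite('pics/sc5.png',sc)
pickle.dump((o,c),open('w5.pkl','wb'))
print({k:np.round(o[k],3) for k in ('time_s','eef_pos','wrist_force','moment','opening','finger_force','joint_pos')})
R=o['eef_rot'];p=o['eef_pos'];tip=p+R[:,2]*100.4;print(R[:,2],tip)
D=cal('side');print(proj(D,tip),proj(D,(479.8,-266,24)),proj(c,tip),proj(c,(479.8,-266,24)),proj(cal('scene'),tip))
g=proj(D,tip).astype(int)
x=cv2.resize(s[g[1]-70:g[1]+70,g[0]-45:g[0]+45],None,fx=4,fy=4,interpolation=cv2.INTER_CUBIC)
g=proj(c,(479.8,-266,24)).astype(int);y=im[max(g[1]-80,0):,max(g[0]-110,0):g[0]+110];y=cv2.resize(y[:280],None,fx=2,fy=2)[:560]
y=cv2.copyMakeBorder(y,0,560-y.shape[0],0,0,0)
print(g,x.shape,y.shape);cv2.imwrite('pics/crop5.png',np.hstack([x,y])[:, :800])
E
```

```text
{'time_s': np.float64(6.525), 'eef_pos': array([ 468.124, -238.154,  179.742]), 'wrist_force': array([ 0.547, -0.492, -1.327]), 'moment': array([ 0.044,  0.015, -0.012]), 'opening': np.float64(14.467), 'finger_force': np.float64(24.96), 'joint_pos': array([-4.930e-01,  2.770e-01,  1.747e+00,  1.000e-03,  1.119e+00,
        6.970e-01])}
[-9.73231227e-04  1.56559543e-03 -9.99998301e-01] [ 468.02656945 -237.99698659   79.34170277]
[256.42192273 232.05657805] [261.8752123  262.70098324] [283.26622988 209.54826818] [315.78005321 191.83716172] [332.54687866 220.18246688]
[315 191] (560, 360, 3) (560, 440, 3)
```

View pics/crop5.png

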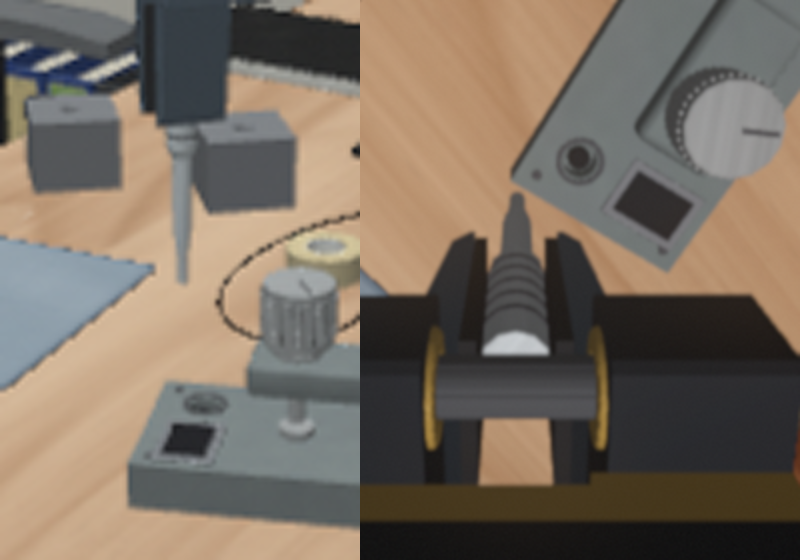

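The side crop shows the tip at (182,283), i.e. (256.5,232.7), and the wrist crop shows it at (283,208.5). Both agree with the prediction within about a pixel. The recess ring is at (315,191.5) in the wrist view, as computed.

arm_command:
  steps:
    - [[0,0.6,0],[0,0,0],-1]
    - [[0,0,0.5],[0,0,0],-1]
    - [[0,0,0.5],[0,0,0],-1]
    - [[0,0,0],[0,0,0],-1]
    - [[0,0,0],[0,0,0],-1]
    - [[0,0,0],[0,0,0],-1]

```text
time_s: 7.42
eef_pos: [480.0, -267.5, 131.3]
eef_rot: [[0.929, 0.371, 0.002], [0.371, -0.929, -0.001], [0.002, 0.002, -1.0]]
wrist_force: [-0.1, -0.0, -1.1]
opening: 14.6
finger_force: 25.0
```

```bash
python3 - <<'E'
from h import *
o=manip.get_obs();print({k:np.round(o[k],3) for k in ('time_s','eef_pos','wrist_force','moment')},o['eef_pos']+o['eef_rot'][:,2]*100.4)
E
```

```text
{'time_s': np.float64(7.425), 'eef_pos': array([ 480.01 , -267.546,  131.285]), 'wrist_force': array([-0.14 , -0.048, -1.058]), 'moment': array([-0.006,  0.048,  0.01 ])} [ 480.22997927 -267.67989325   30.8854905 ]
```

arm_command:
  steps:
    - [[0,-0.03,0.1],[0,0,0],-1]
    - [[0,0,0.1],[0,0,0],-1]
    - [[0,0,0.04],[0,0,0],-1]
    - [[0,0,0],[0,0,0],-1]
    - [[0,0,0],[0,0,0],-1]

```text
time_s: 8.05
eef_pos: [478.8, -266.0, 118.1]
eef_rot: [[0.929, 0.371, 0.0], [0.371, -0.929, -0.0], [0.0, 0.0, -1.0]]
wrist_force: [-0.3, 0.6, 1.6]
opening: 14.6
finger_force: 25.0
```

arm_command:
  steps:
    - [[0,0,0.04],[0,0,0],-1]
    - [[0,0,0.02],[0,0,0],-1]
    - [[0,0,0],[0,0,0],-1]

```text
time_s: 8.43
eef_pos: [479.2, -266.2, 116.1]
eef_rot: [[0.929, 0.371, 0.001], [0.371, -0.929, -0.001], [0.001, 0.001, -1.0]]
wrist_force: [-0.9, 0.3, 8.8]
opening: 14.9
finger_force: 25.0
```

arm_command:
  steps:
    - [[0,0,0],[0,0,0],-1]

```text
time_s: 8.55
eef_pos: [479.2, -266.2, 116.1]
eef_rot: [[0.929, 0.371, 0.001], [0.371, -0.929, -0.001], [0.001, 0.001, -1.0]]
wrist_force: [-0.7, 1.5, 8.6]
opening: 14.7
finger_force: 25.0
```

arm_command:
  steps:
    - [[0,0,-0.4],[0,0,0],-1]
    - [[0,0,-0.6],[0,0,0],-1]
    - [[0,0,-0.4],[0,0,0],-1]
    - [[0,-0.94,0],[0,0,0],-1]
    - [[0,-0.94,0],[0,0,0],-1]
    - [[0,-0.94,0],[0,0,0],-1]
    - [[0,-0.94,0],[0,0,0],-1]
    - [[0,0,0],[0,0,0],-1]

```text
time_s: 9.55
eef_pos: [407.4, -89.4, 184.6]
eef_rot: [[0.927, 0.374, -0.001], [0.374, -0.927, 0.0], [-0.001, -0.001, -1.0]]
wrist_force: [0.6, -0.7, -0.1]
opening: 14.3
finger_force: 25.0
```

arm_command:
  steps:
    - [[0.7,-0.63,0],[0,0,0],-1]
    - [[0.7,-0.63,0],[0,0,0],-1]
    - [[0.7,-0.63,0],[0,0,0],-1]
    - [[0.7,-0.63,0],[0,0,0],-1]
    - [[0,0,0],[0,0,0],-1]
    - [[0,0,0],[0,0,0],-1]

```text
time_s: 10.3
eef_pos: [492.3, 76.7, 184.4]
eef_rot: [[0.929, 0.371, -0.001], [0.371, -0.929, -0.001], [-0.001, 0.0, -1.0]]
wrist_force: [-0.3, -0.4, -0.7]
opening: 14.7
finger_force: 25.0
```

```bash
python3 - <<'E'
from meas import *
import pickle
o=manip.get_obs();c=cal('wrist');im=manip.grab_frame('wrist');cv2.imwrite('pics/w6.png',im)
s=manip.grab_frame('side');cv2.imwrite('pics/s6.png',s);sc=manip.grab_frame('scene');cv2.imwrite('pics/sc6.png',sc)
print({k:np.round(o[k],3) for k in ('time_s','eef_pos','wrist_force','moment')});R=o['eef_rot']
tip=o['eef_pos']+R[:,2]*100.4;d=np.array([498,92,50])-tip;print(tip,R.T@d)
D=cal('side');S=cal('scene');print(proj(D,tip),proj(S,tip),proj(c,tip),proj(c,(498,92,50)),proj(D,(498,92,50)),proj(S,(498,92,50)))
try: q=darksq(im,proj(c,(498,92,50)));print(q,plane(c,q[0],50))
except Exception as e: print(e)
def cr(i,g,w,h,f): 
    g=np.array(g).astype(int);return cv2.resize(i[g[1]-h:g[1]+h,g[0]-w:g[0]+w],None,fx=f,fy=f,interpolation=cv2.INTER_CUBIC)
m=(proj(D,tip)+proj(D,(498,92,50)))/2;n=(proj(S,tip)+proj(S,(498,92,50)))/2;print(m.astype(int),n.astype(int),proj(c,tip).astype(int))
cv2.imwrite('pics/crop6.png',np.hstack([cr(s,m,30,60,4),cr(sc,n,30,60,4),cr(im,proj(c,tip),40,60,4)]))
E
```

```text
{'time_s': np.float64(10.3), 'eef_pos': array([492.303,  76.715, 184.379]), 'wrist_force': array([-0.299, -0.381, -0.747]), 'moment': array([0.021, 0.016, 0.024])}
[492.19203581  76.62045084  83.97917145] [ 11.14216968 -12.14660579  33.95819629]
[269.45381885 182.62882825] [202.04194051 252.93826782] [283.23702071 209.54877181] [269.12354094 185.89622387] [271.56846136 192.91089577] [194.80033058 269.00004919]
((276.5, 196.0), (106.0, 89.0)) [491.95208059  82.75762658  50.        ]
[270 187] [198 260] [283 209]
```

View pics/crop6.png

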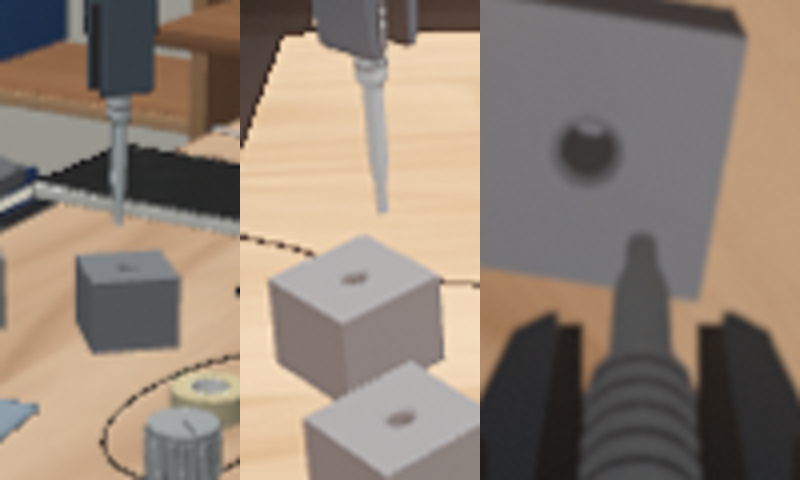

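The crops show the hole at wrist pixel (269.7,186.4) and the stylus tip hanging at (283,209). The side and scene views give the same relative offset. Lining up above the hole.

arm_command:
  steps:
    - [[0.21,-0.24,0],[0,0,0],-1]
    - [[0,0,0.5],[0,0,0],-1]
    - [[0,0,0],[0,0,0],-1]
    - [[0,0,0],[0,0,0],-1]
    - [[0,0,0],[0,0,0],-1]

```text
time_s: 11.08
eef_pos: [498.3, 92.7, 160.8]
eef_rot: [[0.929, 0.371, 0.002], [0.371, -0.929, 0.0], [0.002, 0.0, -1.0]]
wrist_force: [0.7, 0.3, -0.3]
opening: 14.4
finger_force: 25.0
```

```bash
python3 - <<'E'
from h import *
o=manip.get_obs();R=o['eef_rot'];tip=o['eef_pos']+R[:,2]*100.4;print(tip,R.T@(np.array([497.7,91.7,50])-tip),o['wrist_force'])
E
```

```text
[498.43331355  92.71529995  60.41461544] [-1.07541228  0.66667441 10.41306061] [ 0.6576505  0.305575  -0.3139737]
```

arm_command:
  steps:
    - [[-0.02,0,0.3],[0,0,0],-1]
    - [[0,0,0.3],[0,0,0],-1]
    - [[0,0,0],[0,0,0],-1]
    - [[0,0,0],[0,0,0],-1]

```text
time_s: 11.58
eef_pos: [496.6, 92.2, 129.7]
eef_rot: [[0.929, 0.371, -0.001], [0.371, -0.929, -0.0], [-0.001, -0.0, -1.0]]
wrist_force: [-0.3, 0.1, -1.2]
opening: 14.9
finger_force: 25.0
```

arm_command:
  steps:
    - [[0,0,0.2],[0,0,0],-1]
    - [[0,0,0.1],[0,0,0],-1]
    - [[0,0,0],[0,0,0],-1]
    - [[0,0,0],[0,0,0],-1]

```text
time_s: 12.08
eef_pos: [496.8, 92.1, 114.9]
eef_rot: [[0.929, 0.371, 0.0], [0.371, -0.929, -0.0], [0.0, 0.0, -1.0]]
wrist_force: [0.7, -0.2, -1.1]
opening: 14.3
finger_force: 25.0
```

arm_command:
  steps:
    - [[0,0,0.1],[0,0,0],-1]
    - [[0,0,0.08],[0,0,0],-1]
    - [[0,0,0],[0,0,0],-1]
    - [[0,0,0],[0,0,0],-1]

```text
time_s: 12.58
eef_pos: [496.8, 92.1, 105.8]
eef_rot: [[0.929, 0.371, 0.0], [0.371, -0.929, -0.0], [0.0, 0.0, -1.0]]
wrist_force: [0.9, -0.4, -1.1]
opening: 14.7
finger_force: 25.0
```

arm_command:
  steps:
    - [[0,0,0.02],[0,0,0],-1]
    - [[0,0,0.02],[0,0,0],-1]
    - [[0,0,0],[0,0,0],-1]

```text
time_s: 12.95
eef_pos: [497.3, 92.4, 105.2]
eef_rot: [[0.929, 0.371, 0.002], [0.371, -0.929, 0.0], [0.002, 0.0, -1.0]]
wrist_force: [-0.3, -1.0, 7.1]
opening: 14.4
finger_force: 25.0
```

The stylus is on the floor of the hole. Releasing and rising.

arm_command:
  steps:
    - [[0,0,0],[0,0,0],-0.5]
    - [[0,0,0],[0,0,0],-0.3]
    - [[0,0,0],[0,0,0],0]
    - [[0,0,-0.4],[0,0,0],0]
    - [[0,0,-0.8],[0,0,0],0]
    - [[0,0,-0.8],[0,0,0],0]
    - [[0,0,-0.4],[0,0,0],0]
    - [[0,0,0],[0,0,0],0]

```text
time_s: 13.95
eef_pos: [497.5, 92.4, 225.2]
eef_rot: [[0.929, 0.371, 0.003], [0.371, -0.929, 0.001], [0.003, 0.001, -1.0]]
wrist_force: [-0.1, -0.2, -0.3]
opening: 45.6
finger_force: 0.0
```

arm_command:
  steps:
    - [[-0.75,0.69,0],[0,0,0],0]
    - [[-0.75,0.69,0],[0,0,0],0]
    - [[-0.75,0.69,0],[0,0,0],0]
    - [[-0.75,0.69,0],[0,0,0],0]
    - [[0,0.9,0],[0,0,0],0.3]
    - [[0,0.9,0],[0,0,0],0.3]
    - [[0,0.9,0],[0,0,0],0.3]
    - [[0,0.9,0],[0,0,0],0.3]
    - [[0,0,0],[0,0,0],0.3]
    - [[0,0,0],[0,0,0],0.3]

```text
time_s: 15.2
eef_pos: [474.4, -258.0, 222.4]
eef_rot: [[0.929, 0.37, -0.003], [0.37, -0.929, 0.002], [-0.002, -0.003, -1.0]]
wrist_force: [0.5, 0.2, 0.4]
opening: 59.3
finger_force: 0.0
```

```bash
python3 - <<'E'
from meas import *
import pickle
o=manip.get_obs();c=cal('wrist');im=manip.grab_frame('wrist');cv2.imwrite('pics/w7.png',im);pickle.dump((o,c),open('w7.pkl','wb'))
s=manip.grab_frame('side');cv2.imwrite('pics/s7.png',s);sc=manip.grab_frame('scene');cv2.imwrite('pics/sc7.png',sc)
S=cal('scene');D=cal('side')
g=(198,260)
cr=lambda i,g,w,h,f:cv2.resize(i[g[1]-h:g[1]+h,g[0]-w:g[0]+w],None,fx=f,fy=f)
cv2.imwrite('pics/crop7.png',np.hstack([cr(sc,(198,260),40,60,4),cr(s,(271,187),30,60,4)]))
print(bright(sc,(194,233),w=12),bright(cv2.imread('pics/scene0.png'),(194,233),w=12))
R=o['eef_rot'];p=o['eef_pos'];print(o['time_s'],p,o['joint_pos'],o['opening'],R.T@(np.array([525.5,-295,105])-p))
a=cap_ell(im,proj(c,(525.5,-295,105.6)));print(a,proj(c,(525.5,-295,105.6)),plane(c,a[0],105.6))
E
```

```text
((193.95555555555555, 236.99074074074073), 7.6454620361328125) ((193.4495238095238, 237.17904761904762), 7.159010887145996)
15.2 [ 474.35400504 -257.9635186   222.4302811 ] [-5.19577015e-01  2.67996271e-01  1.64556466e+00  3.36600168e-04
  1.23156253e+00  6.71594466e-01] 59.31804560594369 [ 34.01454379  53.69650845 117.20571856]
((351.4111099243164, 163.51474380493164), (43.87439727783203, 44.46963882446289)) [350.48838289 162.89251063] [ 525.31871833 -295.89485264  105.6       ]
```

View pics/crop7.png

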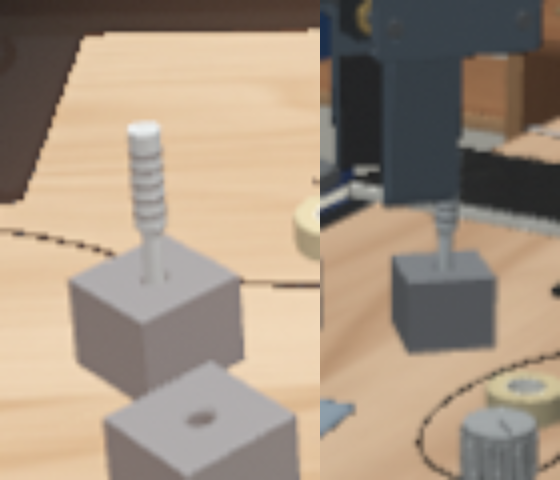

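The stylus stands back in its stand, with its top at scene pixel (194,237), the same as at the start. Now over the cap, turning the wrist back to leave room for screwing.

arm_command:
  steps:
    - [[0.34,0.54,0],[0,0,0],0.3]
    - [[0.34,0.54,0],[0,0,0],0.3]
    - [[0,0,0],[0,0,-0.18],0.3]
    - [[0,0,0],[0,0,-0.18],0.3]
    - [[0,0,0.3],[0,0,-0.18],0.3]
    - [[0,0,0.4],[0,0,-0.18],0.3]
    - [[0,0,0.5],[0,0,-0.18],0.3]
    - [[0,0,0.3],[0,0,-0.1],0.3]
    - [[0,0,0],[0,0,0],0.3]
    - [[0,0,0],[0,0,0],0.3]

```text
time_s: 16.6
eef_pos: [527.3, -296.1, 149.9]
eef_rot: [[0.191, 0.982, 0.001], [0.982, -0.191, -0.001], [-0.001, 0.001, -1.0]]
wrist_force: [-0.6, -0.0, 0.3]
opening: 59.4
finger_force: 0.0
```

```bash
python3 - <<'E'
from h import *
o=manip.get_obs();R=o['eef_rot'];p=o['eef_pos'];print(o['time_s'],p,o['joint_pos'],R[:,0],o['wrist_force'],o['moment'],R.T@(np.array([525.4,-295.2,105])-p))
E
```

```text
16.6 [ 527.33080916 -296.05099166  149.92588912] [-5.30564390e-01  4.19142463e-01  1.60773625e+00 -3.54592719e-05
  1.11312608e+00 -3.38748487e-01] [ 1.90626828e-01  9.81662417e-01 -5.57679915e-04] [-0.64226513 -0.03587105  0.29524079] [-0.00035159 -0.10650686 -0.03131436] [ 0.49237677 -2.12442876 44.92251208]
```

arm_command:
  steps:
    - [[0.01,-0.04,0.4],[0,0,0],0.3]
    - [[0,0,0.5],[0,0,0],0.3]
    - [[0,0,0.34],[0,0,0],0.3]
    - [[0,0,0],[0,0,0],0.3]
    - [[0,0,0],[0,0,0],0.3]
    - [[0,0,0],[0,0,0],0.3]
  grip_force: 35

```text
time_s: 17.35
eef_pos: [525.7, -295.8, 88.0]
eef_rot: [[0.19, 0.982, 0.002], [0.982, -0.19, -0.001], [-0.001, 0.002, -1.0]]
wrist_force: [-0.2, 0.2, 0.5]
opening: 59.4
finger_force: 0.0
```

arm_command:
  steps:
    - [[0,0,0],[0,0,0],0]
    - [[0,0,0],[0,0,0],-0.2]
    - [[0,0,0],[0,0,0],-1]
    - [[0,0,0],[0,0,0],-1]
    - [[0,0,0],[0,0,0],-1]
    - [[0,0,0],[0,0,0],-1]

```text
time_s: 18.1
eef_pos: [525.4, -295.6, 87.2]
eef_rot: [[0.19, 0.982, 0.001], [0.982, -0.19, -0.0], [-0.0, 0.001, -1.0]]
wrist_force: [1.6, -0.3, 1.2]
opening: 35.3
finger_force: 35.0
```

```bash
cat > st.py <<'E'
from h import *
o=manip.get_obs();R=o['eef_rot'];print(round(o['time_s'],2),np.round(o['eef_pos'],1),'yaw',round(np.arctan2(R[1,0],R[0,0]),4),'j6',round(o['joint_pos'][5],4),'F',np.round(o['wrist_force'],1),'M',np.round(o['moment'],3),'open',round(o['opening'],2),round(o['finger_force'],1),'tau6',round(o['effort'][5],3))
E
python3 st.py
```

```text
18.1 [ 525.4 -295.6   87.2] yaw 1.3798 j6 -0.3406 F [ 1.6 -0.3  1.2] M [ 0.002 -0.338  0.037] open 35.3 35.0 tau6 -0.003
```

arm_command:
  steps:
    - [[0,0,0.003],[0,0,0.15],-1]
    - [[0,0,0.003],[0,0,0.15],-1]
    - [[0,0,0.003],[0,0,0.15],-1]
    - [[0,0,0.003],[0,0,0.15],-1]
    - [[0,0,0.003],[0,0,0.15],-1]
    - [[0,0,0.003],[0,0,0.15],-1]
    - [[0,0,0],[0,0,0],-1]
    - [[0,0,0],[0,0,0],-1]

```text
time_s: 19.1
eef_pos: [525.3, -295.5, 86.3]
eef_rot: [[0.886, 0.463, 0.001], [0.463, -0.886, -0.0], [0.001, 0.001, -1.0]]
wrist_force: [1.3, 1.1, 2.9]
opening: 35.6
finger_force: 35.0
```

```bash
python3 st.py
```

```text
19.1 [ 525.3 -295.5   86.3] yaw 0.4817 j6 0.5574 F [1.3 1.1 2.9] M [ 0.09  -0.298 -0.086] open 35.58 35.0 tau6 -0.037
```

arm_command:
  steps:
    - [[0,0,0.003],[0,0,0.15],-1]
    - [[0,0,0.003],[0,0,0.15],-1]
    - [[0,0,0],[0,0,0],-1]

```text
time_s: 19.48
eef_pos: [525.3, -295.5, 86.0]
eef_rot: [[0.983, 0.182, 0.001], [0.182, -0.983, -0.0], [0.001, 0.0, -1.0]]
wrist_force: [0.8, 0.1, 2.4]
opening: 35.5
finger_force: 35.0
```

```bash
python3 st.py; python3 - <<'E'
from h import *
c=cal('wrist');im=manip.grab_frame('wrist');cv2.imwrite('pics/w8.png',im);s=manip.grab_frame('side');cv2.imwrite('pics/s8.png',s)
g=proj(c,(525.4,-295.2,104)).astype(int);D=cal('side');d=proj(D,(525.4,-295.2,104)).astype(int);print(g,d)
cv2.imwrite('pics/crop8.png',np.hstack([cv2.resize(im[g[1]-50:g[1]+50,g[0]-60:g[0]+60],(480,400)),cv2.resize(s[d[1]-40:d[1]+40,d[0]-30:d[0]+30],(300,400))]))
E
```

```text
19.48 [ 525.3 -295.5   86. ] yaw 0.1825 j6 0.8566 F [0.8 0.1 2.4] M [ 0.073 -0.268 -0.065] open 35.49 35.0 tau6 0.22
[283 284] [285 232]
```

View pics/crop8.png

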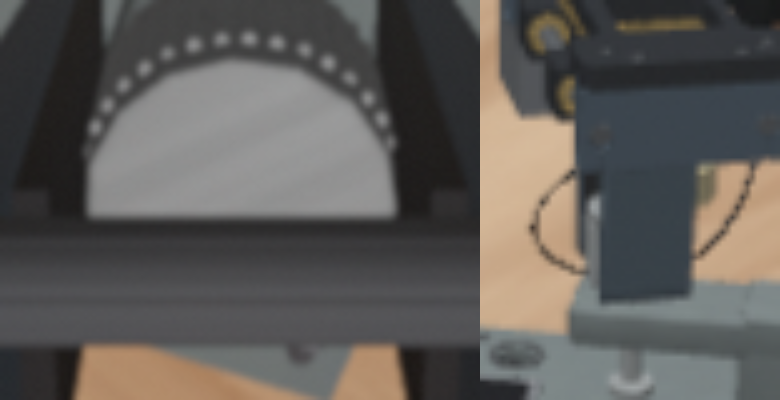

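The wrist crop shows the cap top between the pads, with brushed streaks at about 30° and the index line hidden behind the gripper. The streaks give a slip reference. I'll continue gently.

arm_command:
  steps:
    - [[0,0,0.002],[0,0,0.1],-1]
    - [[0,0,0.002],[0,0,0.1],-1]
    - [[0,0,0],[0,0,0],-1]

```text
time_s: 19.95
eef_pos: [525.3, -295.4, 85.8]
eef_rot: [[1.0, -0.017, 0.001], [-0.017, -1.0, -0.0], [0.001, 0.0, -1.0]]
wrist_force: [2.4, 0.9, 3.2]
opening: 35.5
finger_force: 35.0
```

```bash
python3 st.py
```

```text
19.95 [ 525.3 -295.4   85.8] yaw -0.0174 j6 1.0566 F [2.4 0.9 3.2] M [ 0.165 -0.365 -0.08 ] open 35.49 35.0 tau6 0.113
```

arm_command:
  steps:
    - [[0,0,0.002],[0,0,0.1],-1]
    - [[0,0,0],[0,0,0],-1]

```text
time_s: 20.2
eef_pos: [525.3, -295.4, 85.7]
eef_rot: [[0.993, -0.117, 0.001], [-0.117, -0.993, -0.0], [0.001, 0.0, -1.0]]
wrist_force: [2.6, 0.6, 3.8]
opening: 35.2
finger_force: 35.0
```

```bash
python3 st.py
```

```text
20.2 [ 525.3 -295.4   85.7] yaw -0.117 j6 1.1562 F [2.6 0.6 3.8] M [ 0.19  -0.362 -0.053] open 35.18 35.0 tau6 0.106
```

arm_command:
  steps:
    - [[0,0,0.002],[0,0,0.1],-1]
    - [[0,0,0],[0,0,0],-1]

```text
time_s: 20.45
eef_pos: [525.2, -295.5, 85.6]
eef_rot: [[0.977, -0.215, 0.001], [-0.215, -0.977, -0.0], [0.001, -0.0, -1.0]]
wrist_force: [2.7, 0.7, 4.0]
opening: 35.2
finger_force: 35.0
```

```bash
python3 st.py
```

```text
20.45 [ 525.2 -295.5   85.6] yaw -0.2169 j6 1.2559 F [2.7 0.7 4. ] M [ 0.275 -0.379 -0.123] open 35.17 35.0 tau6 0.104
```

arm_command:
  steps:
    - [[0,0,0.002],[0,0,0.1],-1]
    - [[0,0,0],[0,0,0],-1]

```text
time_s: 20.7
eef_pos: [525.3, -295.4, 85.5]
eef_rot: [[0.95, -0.311, 0.001], [-0.311, -0.95, -0.0], [0.001, -0.0, -1.0]]
wrist_force: [3.1, -0.2, 4.4]
opening: 35.5
finger_force: 35.0
```

```bash
python3 st.py
```

```text
20.7 [ 525.3 -295.4   85.5] yaw -0.3166 j6 1.3558 F [ 3.1 -0.2  4.4] M [ 0.283 -0.46  -0.124] open 35.53 35.0 tau6 0.103
```

arm_command:
  steps:
    - [[0,0,0.002],[0,0,0.1],-1]
    - [[0,0,0],[0,0,0],-1]

```text
time_s: 20.95
eef_pos: [525.3, -295.4, 85.4]
eef_rot: [[0.914, -0.405, 0.001], [-0.405, -0.914, -0.0], [0.001, -0.0, -1.0]]
wrist_force: [2.7, 1.1, 3.7]
opening: 35.0
finger_force: 35.0
```

```bash
python3 st.py
```

```text
20.95 [ 525.3 -295.4   85.4] yaw -0.4166 j6 1.4557 F [2.7 1.1 3.7] M [ 0.294 -0.46  -0.067] open 35.03 35.0 tau6 0.103
```

arm_command:
  steps:
    - [[0,0,0.002],[0,0,0.1],-1]
    - [[0,0,0],[0,0,0],-1]

```text
time_s: 21.2
eef_pos: [525.3, -295.4, 85.3]
eef_rot: [[0.87, -0.494, 0.001], [-0.494, -0.87, -0.0], [0.001, -0.0, -1.0]]
wrist_force: [3.0, 0.5, 5.0]
opening: 35.2
finger_force: 35.0
```

```bash
python3 st.py
```

```text
21.2 [ 525.3 -295.4   85.3] yaw -0.5166 j6 1.5557 F [3.  0.5 5. ] M [ 0.345 -0.562 -0.069] open 35.24 35.0 tau6 0.102
```

arm_command:
  steps:
    - [[0,0,0.002],[0,0,0.1],-1]
    - [[0,0,0],[0,0,0],-1]

```text
time_s: 21.45
eef_pos: [525.3, -295.5, 85.2]
eef_rot: [[0.816, -0.578, 0.001], [-0.578, -0.816, -0.0], [0.001, -0.0, -1.0]]
wrist_force: [3.3, 1.9, 4.7]
opening: 35.4
finger_force: 35.0
```

```bash
python3 st.py
```

```text
21.45 [ 525.3 -295.5   85.2] yaw -0.6166 j6 1.6556 F [3.3 1.9 4.7] M [ 0.439 -0.565 -0.115] open 35.42 35.0 tau6 0.102
```

arm_command:
  steps:
    - [[0,0,0.002],[0,0,0.1],-1]
    - [[0,0,0],[0,0,0],-1]

```text
time_s: 21.7
eef_pos: [524.7, -295.0, 85.1]
eef_rot: [[0.755, -0.655, -0.001], [-0.655, -0.755, 0.0], [-0.001, 0.0, -1.0]]
wrist_force: [2.2, 3.1, 6.5]
opening: 35.2
finger_force: 35.0
```

```bash
python3 st.py
```

```text
21.7 [ 524.7 -295.    85.1] yaw -0.7144 j6 1.7542 F [2.2 3.1 6.5] M [ 0.687 -0.291  0.536] open 35.2 35.0 tau6 0.702
```

Stop reached: tau6 jumped from 0.10 to 0.70 at yaw about -0.71. I'll unload in small steps to find the elastic wind-up.

arm_command:
  steps:
    - [[0,0,0],[0,0,-0.01],-1]
    - [[0,0,0],[0,0,0],-1]

```text
time_s: 21.95
eef_pos: [524.7, -294.9, 85.1]
eef_rot: [[0.762, -0.648, -0.001], [-0.648, -0.762, 0.001], [-0.001, 0.0, -1.0]]
wrist_force: [1.5, 2.8, 6.5]
opening: 35.4
finger_force: 35.0
```

```bash
python3 st.py
```

```text
21.95 [ 524.7 -294.9   85.1] yaw -0.7046 j6 1.7442 F [1.5 2.8 6.5] M [ 0.671 -0.297  0.407] open 35.39 35.0 tau6 0.384
```

arm_command:
  steps:
    - [[0,0,0],[0,0,-0.01],-1]
    - [[0,0,0],[0,0,0],-1]

```text
time_s: 22.2
eef_pos: [524.6, -295.0, 85.1]
eef_rot: [[0.768, -0.641, -0.001], [-0.641, -0.768, 0.001], [-0.001, 0.0, -1.0]]
wrist_force: [1.3, 2.9, 6.0]
opening: 35.5
finger_force: 35.0
```

```bash
python3 st.py
```

```text
22.2 [ 524.6 -295.    85.1] yaw -0.6954 j6 1.7348 F [1.3 2.9 6. ] M [ 0.632 -0.287  0.187] open 35.46 35.0 tau6 0.177
```

arm_command:
  steps:
    - [[0,0,0],[0,0,-0.02],-1]
    - [[0,0,0],[0,0,0],-1]

```text
time_s: 22.45
eef_pos: [524.6, -295.0, 85.1]
eef_rot: [[0.78, -0.626, -0.001], [-0.626, -0.78, 0.001], [-0.001, -0.0, -1.0]]
wrist_force: [1.0, 1.8, 6.3]
opening: 35.4
finger_force: 35.0
```

```bash
python3 st.py
```

```text
22.45 [ 524.6 -295.    85.1] yaw -0.676 j6 1.7152 F [1.  1.8 6.3] M [ 0.554 -0.249  0.019] open 35.38 35.0 tau6 -0.007
```

arm_command:
  steps:
    - [[0,0,-0.003],[0,0,-0.15],-1]
    - [[0,0,-0.003],[0,0,-0.15],-1]
    - [[0,0,-0.003],[0,0,-0.15],-1]
    - [[0,0,-0.003],[0,0,-0.15],-1]
    - [[0,0,-0.003],[0,0,-0.15],-1]
    - [[0,0,-0.003],[0,0,-0.15],-1]
    - [[0,0,-0.003],[0,0,-0.15],-1]
    - [[0,0,-0.003],[0,0,-0.15],-1]
    - [[0,0,-0.004],[0,0,-0.15],-1]
    - [[0,0,0],[0,0,0],-1]

```text
time_s: 23.7
eef_pos: [524.6, -296.1, 86.4]
eef_rot: [[0.782, 0.623, -0.001], [0.623, -0.782, -0.001], [-0.001, 0.001, -1.0]]
wrist_force: [1.2, -0.5, 5.5]
opening: 35.8
finger_force: 35.0
```

```bash
python3 st.py
```

```text
23.7 [ 524.6 -296.1   86.4] yaw 0.6722 j6 0.3674 F [ 1.2 -0.5  5.5] M [-0.191 -0.254  0.085] open 35.8 35.0 tau6 -0.221
```

arm_command:
  steps:
    - [[0,0,-0.003],[0,0,-0.12],-1]
    - [[0,0,-0.002],[0,0,-0.1],-1]
    - [[0,0,0],[0,0,0],-1]
    - [[0,0,0],[0,0,0],-1]
    - [[0,0,0],[0,0,0],-1]

```text
time_s: 24.32
eef_pos: [524.8, -296.1, 86.6]
eef_rot: [[0.63, 0.776, -0.0], [0.776, -0.63, -0.001], [-0.001, 0.001, -1.0]]
wrist_force: [1.2, -0.9, 4.9]
opening: 35.6
finger_force: 35.0
```

```bash
python3 st.py; python3 - <<'E'
from h import *
c=cal('wrist');im=manip.grab_frame('wrist');cv2.imwrite('pics/w9.png',im)
def ang(i):
    q=cv2.GaussianBlur(cv2.cvtColor(i[262:286,266:300],6).astype(np.float32),(0,0),1)
    gx=cv2.Sobel(q,5,1,0);gy=cv2.Sobel(q,5,0,1); return .5*np.arctan2(2*(gx*gy).sum(),(gx*gx-gy*gy).sum()), q.mean()
print(ang(cv2.imread('pics/w8.png')),ang(im))
a=cv2.resize(cv2.imread('pics/w8.png')[234:300,223:343],None,fx=3,fy=3);b=cv2.resize(im[234:300,223:343],None,fx=3,fy=3)
cv2.imwrite('pics/crop9.png',np.hstack([a,b]))
E
```

```text
24.32 [ 524.8 -296.1   86.6] yaw 0.889 j6 0.1507 F [ 1.2 -0.9  4.9] M [-0.463 -0.213  0.023] open 35.56 35.0 tau6 0.061
(np.float32(1.1781217), np.float32(148.15184)) (np.float32(1.1006747), np.float32(153.70041))
```

View pics/crop9.png

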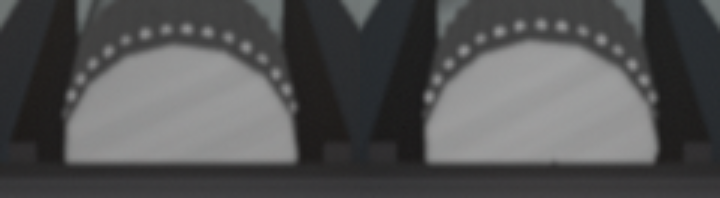

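The streaks moved only about 0.08 rad in the hand, which matches the small slip at the stop that I already allowed for. The cap sits a quarter turn (1.57 rad) from the unloaded stop angle and is still gripped.

```bash
python3 -c "
from plant import manip
print(manip.sign_off())"
```

```text
the job is handed in; nothing more can be done
None
```

Job handed in at about 24 s: I pressed the clear button to its end, put the stylus back in its stand, bottomed the cap and backed it off about 1.57 rad by wrist angle, and it is still gripped at 35 N.

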